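Feel for the hidden release behind the lock box

ROBOT

A 6-joint arm with a two-finger parallel gripper is mounted at the origin on a cart in front of the work surface, level with it; the furniture and walls round the work are solid. World frame = base frame: x ahead of the robot, y to its left, z up, the work surface at z = 0. Lengths are in m, angles in rad, forces in N, time in s.
With the tool pointing down it reaches from about 0.25 to 0.775 m from the base axis. Payload 4 kg.
Tool frame: the origin (TCP) lies where the fingers leave the gripper's body, on its centre line; the fingertips stand 97 mm ahead of it and the grasp point (between the pads) lies 78 mm ahead of it; z points along the fingers, x is the direction in which the jaws open and shut, and the axes are right-handed (so a half turn about z gives the same grasp; the last joint's range is limited). The gripper opens to 94 mm and grips with 3 to 60 N. Pads are 16 mm wide; open, the fingers measure 119 mm over their backs; the gripper's body (75 mm by 177 mm) begins 78 mm behind the grasp point.
Start: joints at [-0.103, 0.087, 1.371, -0, 1.684, -0.103], TCP at [0.55, -0, 0.303] pointing down, gripper open.
Joint ranges: [-3.1, 3.1], [-0.76, 2.03], [0.27, 2.55], [-1.08, 4.22], [0.17, 2.65], [-2.57, 2.57]. Speed limits (rad/s): [2.79, 2.79, 3.14, 3.14, 3.14, 3.14].

INTERFACE

Orientations are given as [roll, pitch, yaw] about the fixed x, y, z axes, in that order (R = Rz(yaw) Ry(pitch) Rx(roll)).
In Python, from bench import * gives the robot as it stands.
- The arm moves only by the tool jog_arm, never from a script. Its argument "moves" is a list of rows, each a list of 7 numbers: the turn, a rotation vector about the world's x, y, z in rad, then the shift along the world's x, y, z in mm, then the finger opening in mm, from 0 to 94. In form: [[rx, ry, rz, tx, ty, tz, fingers], ...]. A call has 1 to 12 rows; each row shifts and turns the commanded pose from where the row before left it; what a row does not reach is not made up. A row lasts 1/8 s, in which the tool goes at most 62.5 mm and 10.7 degrees, less where a joint would pass 70% of its speed; a pose out of reach is approached as far as the arm can. A call is refused whole if a number of a shift passes 62.5 or a number of a turn 0.188, either way. A call with a gripper value outside its range is refused whole. The fingers move at their own pace and stop on an object; the grip force is fixed at half the most. Time passes only in rows, so rows that do not move let the fingers close. It gives the time, the measured TCP pose, the force and the opening at its end, in the units of the state.
- get_obs(): the state, without advancing time (a new reading comes with each control period).
- snapshot(name): name is "scene" or "side" or "wrist"; returns the picture (480x640x3 uint8, red, green, blue); there is no depth.
- get_calibration(name): a dict with "camera_matrix" (3x3 intrinsics, pixels), "R" (3x3) and "t" (3): a world point X has camera coordinates R X + t. Camera axes: x right, y down, z forward; pixel columns grow to the right and rows downward; lengths in m; the calibration is good to about 2 mm. A picture is of the moment at which its call begins: read the wrist's pose just before it. get_calibration takes no time and is no camera call; for the wrist camera it gives the pose at the moment of the call.
- close_job(): hands the job in, once; it reports no verdict.
Trained networks look in the newest picture that a camera, given by its name, has taken for a name from the list of things; names that differ only in an ending like _2 or _b are one class to them, and where a whole thing is asked for, a point or a joint stands for the part that bears it (a point fixed in the world has none). Each returns a list of dicts, best first, with "conf" (0 to 1); they miss things now and then, are a little off and sometimes report something else, mostly with a low value. They report only what shows in the picture. A call takes as long as a camera call. They do not tell look-alikes from the thing itself.
- look_for(label, camera): "bbox" ([left, top, right, bottom] in pixels, round what is visible of it).
The state is a dict: "time": time; "joint_positions": joint angles; "qvel": joint speeds; "joint_torque": joint torques, N m; "tool_pos": TCP position; "ee_rot": TCP orientation; "wrist_force": force on the tool from outside, world axes, zero at the start; "wrist_torque": the same for the moment, N m; "width": finger opening in m.
Only numpy, scipy, OpenCV 4.12 (cv2) and the standard library are available. Lean on these libraries where they do the work, as an engineer would, in place of code of your own. Each camera call takes 0.05 s, during which the arm holds its last target.

TASK

The white medicine lock box has a hidden release notch somewhere along the black rail at the foot of its back (the side away from you). Reach down behind the box, touch the white pad at the left end of that rail, slide a fingertip from it along the black rail until you find the notch, and press the key inside the notch fully home so that the blue-fronted tray comes out of the front by itself; then take your hand away. Do not touch the tray, and leave the jar, the bottle and the stack of cups where they stand.

Things in the scene. Friction and masses are not known exactly. Their poses are not given: they have to be found in the camera images.
- lockbox: White medicine lock box fixed to the bench. Origin: centre of the underside; x points from the front (tray, towards the robot) to the back, y to the left along the rail, z up. White case x -65 to +33 mm (lid -67 to +35), y -125 to +125 mm, 58 mm high. Behind it a rigid rail, 36 mm high, spans x 35 to 65 mm, y -135 to +125 mm.
- rail_mid (a point): Point at the foot of the rail's upright back face, on the box's middle line (65 mm along +x from its origin, z = 0); axes as the box. Along the face: white pad y +125 to +95 mm, plain black piece to +55, then black rail to -135. The notch is centred at y = +32, -14, -60 or -106 mm, differing from run to run. Elsewhere the face is flush to 1 mm.
- rail_right (a point): Right-hand end of the rail's back face, at its foot (y = -135 mm), where the search must end. The notch: a black recess in the back face, open to the back and the top, 34 mm wide along y, upright side walls, floor 6 mm above the bench; the key closes it 10 mm inside the back face.
- white_pad: White end piece of the rail, 30 x 30 x 36 mm, fixed to the box; origin at the centre of its underside, axes as the box. Its back face, 15 mm along +x from the origin, is flush with the rail's back face.
- lead_in: Plain black piece of the rail next to the white pad, 30 x 40 x 36 mm (x, y, z), fixed to the box; origin at the centre of its underside, axes as the box; its back face lies 15 mm along +x.
- key (a joint): Release key inside the notch, a black block 33 mm wide, from 6.5 to 36 mm above the bench, its top flush with the rail. Slides towards the front (-x of the box): 0 = out, 0.008 m = fully pressed. It needs about 4 to 5 N, and stays where it is left.
- tray (a joint): Tray with a blue front: 0 = shut, 0.040 m = out to the front (-x of the box). A linkage drives it out five times as far as the key is pressed in.
- tray_front (a point): Middle of the tray's blue front panel, 236 mm wide, 38 mm high, flush in the front face of the box; a small steel lip stands 4 mm out of it. The tray is not to be touched.
- jar_small: White screw jar, 39 mm across, 72 mm high, loose, standing behind the box; origin at the centre of its underside. Leave alone.
- bottle_teal: White bottle with a teal band, 38 mm across, 68 mm high, loose, standing behind the box; origin at the centre of its underside. Leave alone.
- cup_stack: Stack of clear dose pots, 46 mm across, 58 mm high, loose, standing left of the box; origin at the centre of its underside. Leave alone.
Mind the look-alikes: they are no part of the job. What is shaped like the part that bears key but orange or yellow is not meant.

How it is judged:
By the outcome, as a careful person would: the job done as asked, in the order asked, and still so for the second after the job is handed in, with the robot touching nothing.
It also fails if it takes over 72 s, if anything falls off the work surface, if the arm or the gripper's body presses on something with over 40 N, if the wrist force passes 120 N, or if a joint passes its speed limit or range.

## Working session

There is one attempt and no reset: what is moved stays moved. The work goes in short steps, Python scripts to look and compute and a tool call to move; the robot and the scene stay as the last step left them, time stands still between calls to the robot, and variables do not carry over. Pictures are saved under pics/ and viewed, and the job is handed in when it is done.

Besides the shell and the picture viewer there is one more tool, called after "Emit:" in YAML: its name, and indented under it one key for each argument. jog_arm: Moves the arm, as the interface text tells. Its arguments: {"type":"object","properties":{"moves":{"type":"array","items":{"type":"array","items":{"type":"number"}}}},"required":["moves"]}

```bash
mkdir -p pics; ls; python3 - <<'E'
from bench import *
import cv2
o=get_obs();print(o)
for n in("scene","side","wrist"):
    im=snapshot(n);cv2.imwrite(f"pics/{n}0.png",im[:,:,::-1])
    c=get_calibration(n);print(n,c)
E
```

```text
pics
{'time': 0.0, 'joint_positions': array([-1.03097737e-01,  8.79526783e-02,  1.37221858e+00, -2.42110996e-05,
        1.68357689e+00, -1.03090744e-01]), 'qvel': array([ 1.04740715e-03,  7.59806970e-05,  8.46698627e-04, -1.00162885e-04,
       -6.49400085e-04,  2.27867162e-04]), 'joint_torque': array([ 1.28542815e-03, -3.40182602e+01, -3.02423716e+01,  7.18220207e-02,
        3.29729996e-02, -1.13141955e-04]), 'tool_pos': array([5.49676855e-01, 2.39298867e-05, 3.01523304e-01]), 'ee_rot': array([-3.14139477e+00,  2.14652558e-03, -9.47934479e-06]), 'wrist_force': array([0.34400495, 0.22731045, 0.54722915]), 'wrist_torque': array([ 0.04165847, -0.03072868,  0.03669931]), 'width': 0.09411684550581895}
scene {'camera_matrix': array([[446.69008647,   0.        , 321.8531381 ],
       [  0.        , 446.69008647, 232.35076946],
       [  0.        ,   0.        ,   1.        ]]), 'R': array([[ 0.82283461, -0.5681512 ,  0.01214144],
       [-0.36492995, -0.54465258, -0.75510245],
       [ 0.43562523,  0.61689365, -0.65549438]]), 't': array([-0.52909715,  0.20547723,  0.66265305])}
side {'camera_matrix': array([[531.72982823,   0.        , 326.97334882],
       [  0.        , 531.72982823, 237.81117508],
       [  0.        ,   0.        ,   1.        ]]), 'R': array([[ 0.97564242, -0.2188631 , -0.01485961],
       [-0.12230717, -0.48648315, -0.86508676],
       [ 0.18210662,  0.84583278, -0.50140213]]), 't': array([-0.56787597,  0.08694217,  0.83645936])}
wrist {'camera_matrix': array([[405.25212856,   0.        , 317.82635974],
       [  0.        , 405.25212856, 240.65566167],
       [  0.        ,   0.        ,   1.        ]]), 'R': array([[ 9.99999003e-01, -5.21937238e-04, -1.31186653e-03],
       [-1.58582127e-04, -9.64803319e-01,  2.62972491e-01],
       [-1.40294832e-03, -2.62972021e-01, -9.64802440e-01]]), 't': array([-0.54984054, -0.0274572 ,  0.39065743])}
```

View pics/scene0.png

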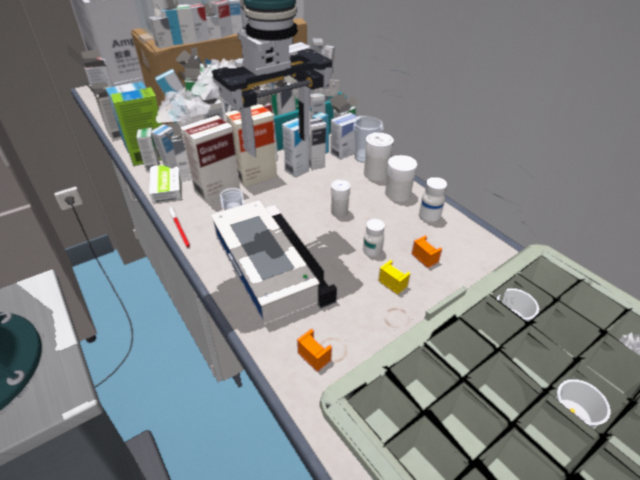

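View pics/side0.png

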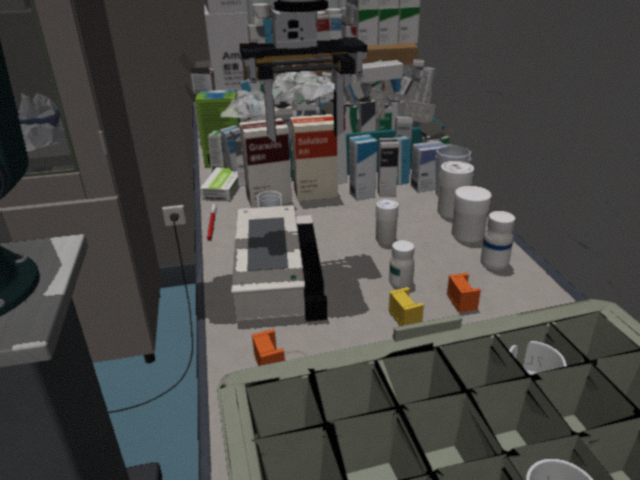

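View pics/wrist0.png

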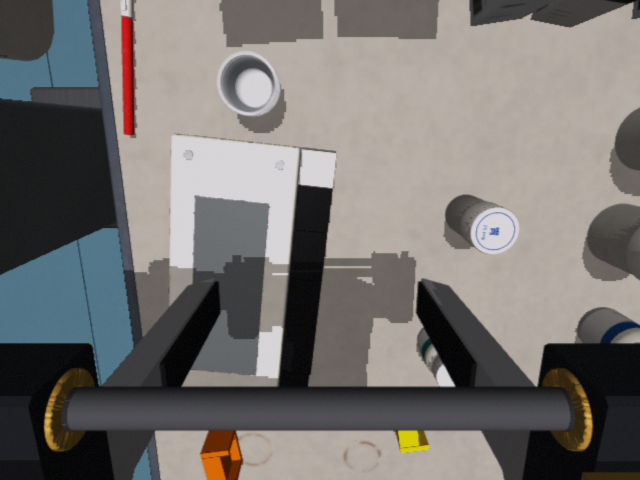

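Scene view: the lock box is at (265,260) with its black rail on the far side, ending at (328,293). Its white pad shows in the wrist view at (318,168). The jar is at (340,198), the bottle at (374,238) and the cups at (231,200). The orange and yellow clips at (315,350), (394,277) and (427,250) are look-alikes lying on the bench. Next I'll enlarge the box for corner measurements.

```bash
python3 - <<'E'
import cv2
for n,(l,t,r,b),s in(("scene",(200,180,360,340),4),("side",(215,180,345,340),4),("wrist",(150,110,360,400),2.6)):
    im=cv2.imread(f"pics/{n}0.png")[t:b,l:r]
    im=cv2.convertScaleAbs(im,alpha=1.6,beta=20)
    im=cv2.resize(im,None,fx=s,fy=s,interpolation=cv2.INTER_CUBIC)[:600]
    print(im.shape);cv2.imwrite(f"pics/{n}0c.png",im)
E
```

```text
(600, 640, 3)
(600, 520, 3)
(600, 546, 3)
```

View pics/scene0c.png

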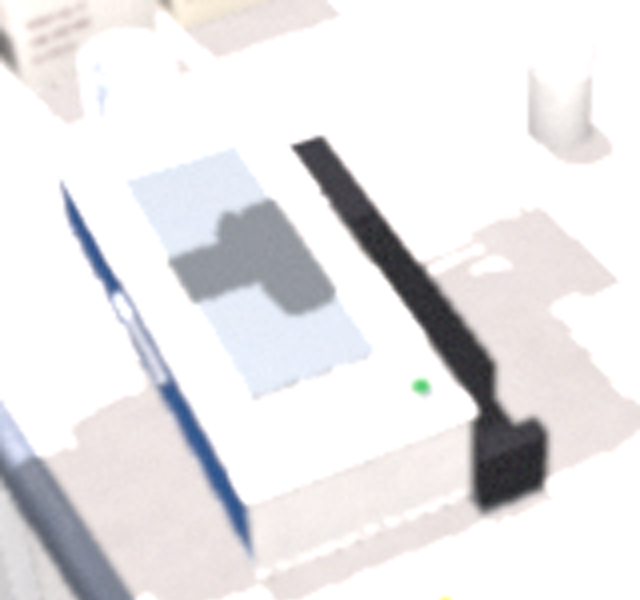

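View pics/side0c.png

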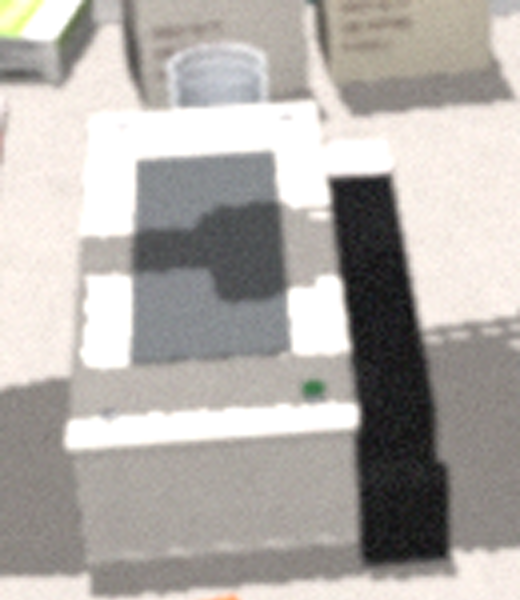

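View pics/wrist0c.png

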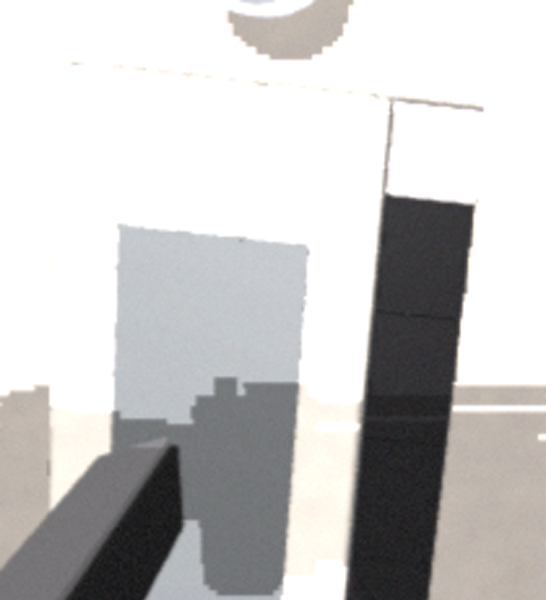

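```bash
cat > h.py <<'E'
from bench import *
import numpy as np
from scipy.optimize import least_squares
def proj(c,X):
    p=c["R"]@np.asarray(X)+c["t"];p=c["camera_matrix"]@p;return p[:2]/p[2]
def bw(q,X):
    c,s=np.cos(q[2]),np.sin(q[2]);X=np.array(X)/1000
    return np.array([q[0]+c*X[0]-s*X[1],q[1]+s*X[0]+c*X[1],X[2]])
def ray(n,u,z):
    c=get_calibration(n);d=c["R"].T@np.linalg.solve(c["camera_matrix"],[u[0],u[1],1]);o=-c["R"].T@c["t"]
    return o+d*(z-o[2])/d[2]
E
python3 - <<'E'
from h import *
obs=[("wrist",(335.8,151.5),(65,125,36)),("wrist",(331.9,188.5),(65,95,36)),("wrist",(326.5,233),(65,55,36)),("wrist",(300,147.7),(35,125,58)),
("scene",(336.5,286.2),(65,-135,36)),("side",(327,319),(65,-135,0)),("side",(326.5,295.5),(65,-135,36)),("side",(312.5,224.5),(65,95,36)),("side",(312,215),(65,125,36))]
C={n:get_calibration(n) for n in("scene","side","wrist")}
f=lambda q:np.concatenate([proj(C[n],bw(q,X))-u for n,u,X in obs])
r=least_squares(f,[.5,0,-.05],loss="soft_l1")
q=r.x;print(q,np.degrees(q[2]));print(f(q).reshape(-1,2).round(1))
for X in[(65,125,36),(65,110,0),(65,-106,0),(65,-135,0)]:print(X,bw(q,X).round(4))
for n,u in[("wrist",(494,230)),]:print("jar top",ray(n,u,.072))
print("bottle",ray("side",(401,286),0),"jar foot",ray("side",(386,243),0),"bottle",ray("scene",(373,254),0),"jar",ray("scene",(341,215),0),"cup",ray("wrist",(250,85),.01))
np.save("q.npy",q)
E
```

```text
[ 0.48709954 -0.05838805 -0.11070469] -6.342911655024322
[[ 0.6  0.1]
 [ 0.3 -1.4]
 [ 0.3 -0.9]
 [-0.4  1. ]
 [ 1.1  0.5]
 [-0.3  1.1]
 [-0.2  4.4]
 [-0.3 -1.9]
 [-1.2 -0.1]]
(65, 125, 36) [0.5655 0.0587 0.036 ]
(65, 110, 0) [0.5639 0.0438 0.    ]
(65, -106, 0) [ 0.54   -0.1709  0.    ]
(65, -135, 0) [ 0.5368 -0.1997  0.    ]
jar top [ 6.89170614e-01 -2.18694528e-04  7.20000000e-02]
bottle [ 6.68738292e-01 -1.45064555e-01  5.55111512e-17] jar foot [ 0.68725553 -0.01313404  0.        ] bottle [ 0.66356961 -0.14412157  0.        ] jar [ 0.68372079 -0.01291424  0.        ] cup [0.49126389 0.11369198 0.01      ]
```

Emit:
jog_arm:
  moves:
    - [0,0,-0.055,12,10,0,0]
    - [0,0,-0.055,16,15,0,0]
    - [0,0,0,16,15,0,0]
    - [0,0,0,0,0,-30,0]
    - [0,0,0,0,0,-40,0]
    - [0,0,0,0,0,-30,0]
    - [0,0,0,0,0,-15,0]
    - [0,0,0,0,0,0,0]
    - [0,0,0,0,0,0,0]

```text
time: 1.27
tool_pos: [0.5948, 0.04, 0.1894]
ee_rot: [-3.141, -0.003, -0.11]
wrist_force: [0.2, 0.6, 1.5]
width: 0.0075
```

```bash
python3 - <<'E'
from h import *
import cv2
print(get_obs()["width"])
im=[snapshot(n)[:,:,::-1] for n in("wrist","side")]
cv2.imwrite("pics/a1.png",np.hstack([cv2.resize(im[0],(400,300)),cv2.resize(im[1],(400,300))]))
cv2.imwrite("pics/a1w.png",im[0])
E
```

```text
0.007545428295314343
```

View pics/a1w.png

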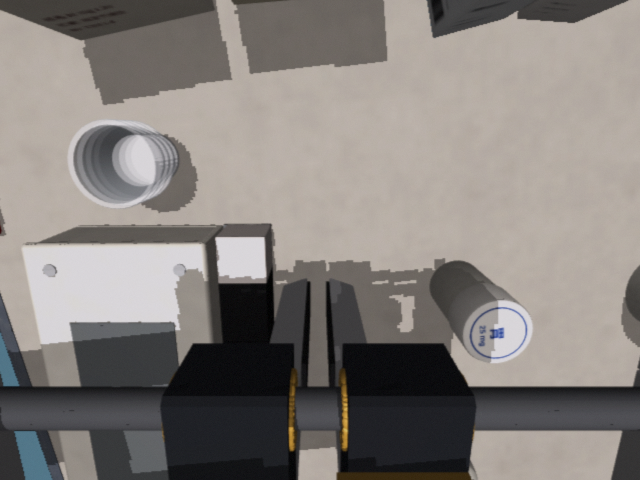

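View pics/a1.png

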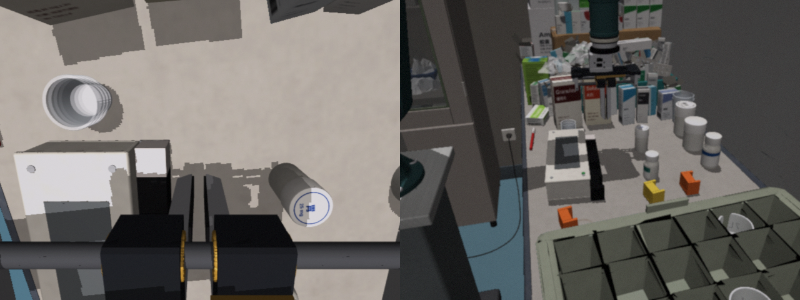

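```bash
python3 - <<'E'
from h import *
q=np.load("q.npy")
c=get_calibration("wrist")
for X in[(65,125,36),(65,125,0),(65,95,36),(35,125,58),(35,125,36)]:print(X,proj(c,bw(q,X)))
# jaw-tip pixels per finger
o=get_obs();R=None
from scipy.spatial.transform import Rotation as Ro
R=Ro.from_euler("xyz",o["ee_rot"]).as_matrix()
for x in(-20,-15,-12.5,-4,4,12.5):print(x,proj(c,o["tool_pos"]+R@np.array([x,8,97])/1000),proj(c,o["tool_pos"]+R@np.array([x,-8,97])/1000))
E
python3 - <<'E'
import cv2
im=cv2.imread("pics/a1w.png")[210:350,200:400]
cv2.imwrite("pics/a1c.png",cv2.convertScaleAbs(cv2.resize(im,None,fx=4,fy=4,interpolation=cv2.INTER_CUBIC),alpha=1.5))
E
```

```text
(65, 125, 36) [263.82064703 235.12672505]
(65, 125, 0) [270.38305895 222.00472776]
(65, 95, 36) [265.51169886 282.0847112 ]
(35, 125, 58) [203.88377902 245.21847354]
(35, 125, 36) [213.71107862 235.16591562]
-20 [274.90942099 311.67466049] [273.94223579 280.35541964]
-15 [285.33271784 311.66895067] [284.59626669 280.34963112]
-12.5 [290.54435462 311.66609577] [289.92326997 280.34673687]
-4 [308.26386159 311.65638913] [308.03502044 280.33689646]
4 [324.94096263 311.64725352] [325.08128816 280.32763493]
12.5 [342.66029535 311.63754698] [343.19285659 280.31779461]
```

View pics/a1c.png

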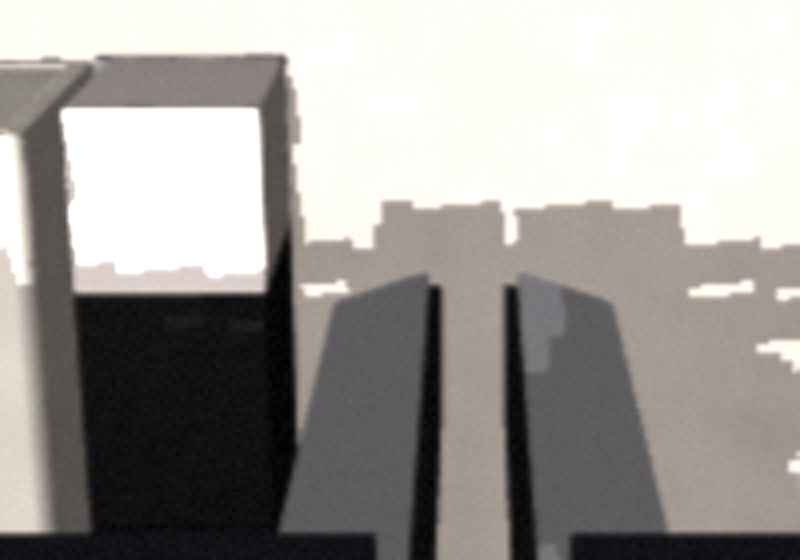

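Emit:
jog_arm:
  moves:
    - [0,0,0,0,0,-25,0]
    - [0,0,0,0,0,-30,0]
    - [0,0,0,0,0,-15,0]
    - [0,0,0,0,0,-6,0]
    - [0,0,0,0,0,0,0]
    - [0,0,0,0,0,0,0]

```text
time: 2.12
tool_pos: [0.5948, 0.04, 0.1131]
ee_rot: [-3.141, -0.003, -0.11]
wrist_force: [-0.0, 0.5, 0.3]
width: 0.0004
```

Emit:
jog_arm:
  moves:
    - [0,0,0,-6,0.7,0,0]
    - [0,0,0,-6,0.7,0,0]
    - [0,0,0,-1,0,0,0]
    - [0,0,0,0,0,0,0]

```text
time: 2.62
tool_pos: [0.5809, 0.0414, 0.1118]
ee_rot: [-3.142, -0.0, -0.11]
wrist_force: [-0.3, 0.0, 0.8]
width: 0.0002
```

Emit:
jog_arm:
  moves:
    - [0,0,0,-1,0.1,0,0]
    - [0,0,0,0,0,0,0]

```text
time: 2.88
tool_pos: [0.58, 0.0415, 0.1117]
ee_rot: [3.142, -0.0, -0.11]
wrist_force: [-0.4, -0.5, -0.3]
width: 0.0003
```

Emit:
jog_arm:
  moves:
    - [0,0,0,-1,0.1,0,0]
    - [0,0,0,0,0,0,0]

```text
time: 3.12
tool_pos: [0.579, 0.0416, 0.1117]
ee_rot: [-3.142, -0.0, -0.11]
wrist_force: [0.2, 0.1, 0.2]
width: 0.0004
```

Emit:
jog_arm:
  moves:
    - [0,0,0,-1,0.1,0,0]
    - [0,0,0,0,0,0,0]

```text
time: 3.38
tool_pos: [0.5779, 0.0417, 0.1117]
ee_rot: [3.142, -0.0, -0.11]
wrist_force: [0.6, -1.1, -0.7]
width: 0.0008
```

Emit:
jog_arm:
  moves:
    - [0,0,0,-1,0.1,0,0]
    - [0,0,0,0,0,0,0]

```text
time: 3.62
tool_pos: [0.5769, 0.0418, 0.1117]
ee_rot: [3.142, -0.0, -0.11]
wrist_force: [0.1, 0.0, 0.2]
width: 0.0002
```

Emit:
jog_arm:
  moves:
    - [0,0,0,-0.5,0,0,0]
    - [0,0,0,0,0,0,0]

```text
time: 3.88
tool_pos: [0.5765, 0.0418, 0.1117]
ee_rot: [3.142, -0.0, -0.11]
wrist_force: [0.0, 0.6, 0.1]
width: 0.0007
```

Emit:
jog_arm:
  moves:
    - [0,0,0,-0.5,0,0,0]
    - [0,0,0,0,0,0,0]

```text
time: 4.12
tool_pos: [0.576, 0.0418, 0.1117]
ee_rot: [3.142, -0.0, -0.11]
wrist_force: [0.7, 0.3, 0.5]
width: 0.0008
```

Emit:
jog_arm:
  moves:
    - [0,0,0,-0.5,0,0,0]
    - [0,0,0,0,0,0,0]

```text
time: 4.38
tool_pos: [0.5756, 0.0418, 0.1117]
ee_rot: [-3.142, -0.0, -0.11]
wrist_force: [0.6, 0.1, -0.6]
width: 0.0008
```

Emit:
jog_arm:
  moves:
    - [0,0,0,-0.5,0,0,0]
    - [0,0,0,0,0,0,0]

```text
time: 4.62
tool_pos: [0.5755, 0.0418, 0.1118]
ee_rot: [-3.141, -0.002, -0.11]
wrist_force: [2.2, -0.2, -1.2]
width: 0.0007
```

Emit:
jog_arm:
  moves:
    - [0,0,0,-0.5,0,0,0]
    - [0,0,0,0,0,0,0]

```text
time: 4.88
tool_pos: [0.5754, 0.0418, 0.1118]
ee_rot: [-3.141, -0.003, -0.11]
wrist_force: [5.1, -0.1, -3.6]
width: 0.0003
```

The fingertip is touching the pad: 5 N at tool y=0.042, which is box y≈+111. Next I slide right along the rail in short calls.

Emit:
jog_arm:
  moves:
    - [0,0,0,-0.4,-4,0,0]
    - [0,0,0,-0.5,-4,0,0]
    - [0,0,0,-0.4,-4,0,0]
    - [0,0,0,-0.5,-4,0,0]

```text
time: 5.38
tool_pos: [0.5737, 0.0264, 0.1126]
ee_rot: [-3.14, -0.003, -0.11]
wrist_force: [4.0, 1.9, 0.4]
width: 0.0005
```

Emit:
jog_arm:
  moves:
    - [0,0,0,-0.4,-4,0,0]
    - [0,0,0,-0.5,-4,0,0]
    - [0,0,0,-0.4,-4,0,0]
    - [0,0,0,-0.5,-4,0,0]

```text
time: 5.88
tool_pos: [0.5719, 0.0104, 0.1126]
ee_rot: [-3.139, -0.003, -0.11]
wrist_force: [4.4, 3.5, 0.8]
width: 0.0005
```

Emit:
jog_arm:
  moves:
    - [0,0,0,-0.4,-4,0,0]
    - [0,0,0,-0.5,-4,0,0]
    - [0,0,0,-0.4,-4,0,0]
    - [0,0,0,-0.5,-4,0,0]

```text
time: 6.38
tool_pos: [0.5702, -0.0055, 0.1126]
ee_rot: [-3.139, -0.003, -0.11]
wrist_force: [5.0, 2.7, -0.5]
width: 0.0003
```

Emit:
jog_arm:
  moves:
    - [0,0,0,-0.4,-4,0,0]
    - [0,0,0,-0.5,-4,0,0]
    - [0,0,0,-0.4,-4,0,0]
    - [0,0,0,-0.5,-4,0,0]

```text
time: 6.88
tool_pos: [0.5684, -0.0215, 0.1127]
ee_rot: [-3.139, -0.003, -0.11]
wrist_force: [6.3, 3.7, 0.9]
width: 0.0004
```

Emit:
jog_arm:
  moves:
    - [0,0,0,-0.4,-4,0,0]
    - [0,0,0,-0.5,-4,0,0]
    - [0,0,0,-0.4,-4,0,0]
    - [0,0,0,-0.5,-4,0,0]

```text
time: 7.38
tool_pos: [0.5667, -0.0374, 0.1127]
ee_rot: [-3.139, -0.004, -0.11]
wrist_force: [4.9, 3.3, 0.0]
width: 0.0006
```

Emit:
jog_arm:
  moves:
    - [0,0,0,-0.4,-4,0,0]
    - [0,0,0,-0.5,-4,0,0]
    - [0,0,0,-0.4,-4,0,0]
    - [0,0,0,-0.5,-4,0,0]

```text
time: 7.88
tool_pos: [0.5649, -0.0534, 0.1127]
ee_rot: [-3.139, -0.004, -0.11]
wrist_force: [6.0, 2.5, -0.6]
width: 0.0003
```

Emit:
jog_arm:
  moves:
    - [0,0,0,-0.4,-4,0,0]
    - [0,0,0,-0.5,-4,0,0]
    - [0,0,0,-0.4,-4,0,0]
    - [0,0,0,-0.5,-4,0,0]

```text
time: 8.38
tool_pos: [0.5632, -0.0693, 0.1127]
ee_rot: [-3.139, -0.004, -0.11]
wrist_force: [5.1, 3.7, 0.2]
width: 0.0003
```

Emit:
jog_arm:
  moves:
    - [0,0,0,-0.4,-4,0,0]
    - [0,0,0,-0.5,-4,0,0]
    - [0,0,0,-0.4,-4,0,0]
    - [0,0,0,-0.5,-4,0,0]

```text
time: 8.88
tool_pos: [0.5614, -0.0852, 0.1127]
ee_rot: [-3.139, -0.004, -0.11]
wrist_force: [5.5, 3.2, -0.1]
width: 0.0006
```

Emit:
jog_arm:
  moves:
    - [0,0,0,-0.4,-4,0,0]
    - [0,0,0,-0.5,-4,0,0]
    - [0,0,0,-0.4,-4,0,0]
    - [0,0,0,-0.5,-4,0,0]

```text
time: 9.38
tool_pos: [0.5597, -0.1012, 0.1127]
ee_rot: [-3.139, -0.004, -0.11]
wrist_force: [5.9, 3.4, 0.9]
width: 0.0
```

Emit:
jog_arm:
  moves:
    - [0,0,0,-0.4,-4,0,0]
    - [0,0,0,-0.5,-4,0,0]
    - [0,0,0,-0.4,-4,0,0]
    - [0,0,0,-0.5,-4,0,0]

```text
time: 9.88
tool_pos: [0.5579, -0.1171, 0.1127]
ee_rot: [-3.139, -0.004, -0.11]
wrist_force: [5.4, 3.8, -0.6]
width: 0.0006
```

Emit:
jog_arm:
  moves:
    - [0,0,0,-0.4,-4,0,0]
    - [0,0,0,-0.5,-4,0,0]
    - [0,0,0,-0.4,-4,0,0]
    - [0,0,0,-0.5,-4,0,0]

```text
time: 10.38
tool_pos: [0.5562, -0.133, 0.1126]
ee_rot: [-3.138, -0.004, -0.11]
wrist_force: [5.7, 4.6, 0.2]
width: 0.0008
```

Emit:
jog_arm:
  moves:
    - [0,0,0,-0.4,-4,0,0]
    - [0,0,0,-0.5,-4,0,0]
    - [0,0,0,-0.4,-4,0,0]
    - [0,0,0,-0.5,-4,0,0]

```text
time: 10.88
tool_pos: [0.5544, -0.149, 0.1127]
ee_rot: [-3.138, -0.004, -0.11]
wrist_force: [6.2, 3.9, -0.3]
width: 0.0007
```

Emit:
jog_arm:
  moves:
    - [0,0,0,-0.4,-4,0,0]
    - [0,0,0,-0.5,-4,0,0]

```text
time: 11.12
tool_pos: [0.5535, -0.1571, 0.1127]
ee_rot: [-3.139, -0.004, -0.11]
wrist_force: [6.1, 4.7, -1.0]
width: 0.0004
```

Emit:
jog_arm:
  moves:
    - [0,0,0,-0.3,-3,0,0]
    - [0,0,0,0,0,0,0]

```text
time: 11.38
tool_pos: [0.5531, -0.1605, 0.1126]
ee_rot: [-3.139, -0.004, -0.11]
wrist_force: [6.5, 3.3, -0.4]
width: 0.0005
```

Emit:
jog_arm:
  moves:
    - [0,0,0,-0.3,-3,0,0]
    - [0,0,0,0,0,0,0]

```text
time: 11.62
tool_pos: [0.5528, -0.1633, 0.1125]
ee_rot: [-3.139, -0.004, -0.11]
wrist_force: [5.4, 1.9, -0.9]
width: 0.0006
```

Emit:
jog_arm:
  moves:
    - [0,0,0,-0.3,-3,0,0]
    - [0,0,0,0,0,0,0]

```text
time: 11.88
tool_pos: [0.5502, -0.1672, 0.1115]
ee_rot: [3.141, 0.003, -0.11]
wrist_force: [-0.2, -0.1, 0.0]
width: 0.0007
```

Emit:
jog_arm:
  moves:
    - [0,0,0,-0.3,-3,0,0]
    - [0,0,0,0,0,0,0]

```text
time: 12.12
tool_pos: [0.5503, -0.1705, 0.1115]
ee_rot: [3.142, 0.001, -0.11]
wrist_force: [-0.0, 0.4, -0.3]
width: 0.0002
```

The contact force fell to 0 at y≈-0.166 and the finger dropped in, so the notch is the one at y=-106. I'll centre the finger, then press.

Emit:
jog_arm:
  moves:
    - [0,0,0,-0.3,-2.5,0,0]
    - [0,0,0,-2,0.2,0,0]
    - [0,0,0,-2,0.2,0,0]
    - [0,0,0,-2,0.2,0,0]
    - [0,0,0,0,0,0,0]

```text
time: 12.75
tool_pos: [0.5443, -0.172, 0.1117]
ee_rot: [-3.142, -0.0, -0.11]
wrist_force: [-0.8, 0.3, 0.4]
width: 0.0004
```

Emit:
jog_arm:
  moves:
    - [0,0,0,-1,0.1,0,0]
    - [0,0,0,-1,0.1,0,0]
    - [0,0,0,0,0,0,0]

```text
time: 13.12
tool_pos: [0.5425, -0.1719, 0.1117]
ee_rot: [3.142, -0.0, -0.11]
wrist_force: [-0.3, -0.8, -0.6]
width: 0.0005
```

Emit:
jog_arm:
  moves:
    - [0,0,0,-1,0.1,0,0]
    - [0,0,0,-1,0.1,0,0]
    - [0,0,0,0,0,0,0]

```text
time: 13.5
tool_pos: [0.541, -0.1717, 0.1118]
ee_rot: [3.142, -0.001, -0.11]
wrist_force: [3.7, 0.1, -3.0]
width: 0.0006
```

Emit:
jog_arm:
  moves:
    - [0,0,0,-1,0.1,0,0]
    - [0,0,0,-1,0.1,0,0]
    - [0,0,0,-1,0.1,0,0]
    - [0,0,0,-1,0.1,0,0]
    - [0,0,0,0,0,0,0]

```text
time: 14.12
tool_pos: [0.5363, -0.1712, 0.1117]
ee_rot: [-3.142, 0.0, -0.11]
wrist_force: [2.9, -0.2, -2.4]
width: 0.0006
```

Emit:
jog_arm:
  moves:
    - [0,0,0,-1,0.1,0,0]
    - [0,0,0,-1,0.1,0,0]
    - [0,0,0,-1,0.1,0,0]
    - [0,0,0,0,0,0,0]

```text
time: 14.62
tool_pos: [0.534, -0.171, 0.1118]
ee_rot: [-3.142, -0.002, -0.11]
wrist_force: [6.3, 0.1, -2.8]
width: 0.0004
```

Emit:
jog_arm:
  moves:
    - [0,0,0,-1,0.1,0,0]
    - [0,0,0,0,0,0,0]

```text
time: 14.88
tool_pos: [0.5338, -0.171, 0.1119]
ee_rot: [3.142, -0.004, -0.11]
wrist_force: [7.2, -0.6, -4.8]
width: 0.0005
```

Emit:
jog_arm:
  moves:
    - [0,0,0,-1,0.1,0,0]
    - [0,0,0,0,0,0,0]

```text
time: 15.12
tool_pos: [0.5335, -0.1709, 0.1119]
ee_rot: [3.142, -0.006, -0.11]
wrist_force: [10.0, 0.5, -6.2]
width: 0.0003
```

Emit:
jog_arm:
  moves:
    - [0,0,0,-1,0.1,0,0]
    - [0,0,0,-1,0.1,0,0]
    - [0,0,0,0,0,0,0]

```text
time: 15.5
tool_pos: [0.533, -0.1709, 0.112]
ee_rot: [3.141, -0.011, -0.11]
wrist_force: [14.1, -1.1, -8.5]
width: 0.0004
```

```bash
python3 - <<'E'
from h import *
import cv2
im=[snapshot(n)[160:360,180:400,::-1] for n in("scene","side")]
cv2.imwrite("pics/p1.png",np.hstack([cv2.resize(i,None,fx=1.8,fy=1.8,interpolation=3) for i in im]))
print(get_obs()["wrist_force"])
E
```

```text
[14.49053236 -1.45994072 -9.50873592]
```

View pics/p1.png

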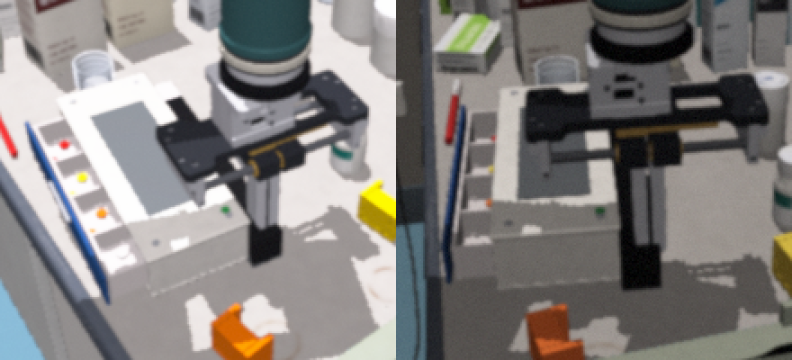

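The tray is out: its blue front stands away from the case on the left in both views. The key is against its stop, since the force rose to 14 N with no further travel. I'll back straight out of the notch and then rise.

Emit:
jog_arm:
  moves:
    - [0,0,0,5,-0.5,0,0]
    - [0,0,0,8,-0.9,0,0]
    - [0,0,0,10,-1.1,0,0]
    - [0,0,0,12,-1.3,0,0]
    - [0,0,0,8,-0.9,0,0]
    - [0,0,0,0,0,0,0]
    - [0,0,0,0,0,20,0]
    - [0,0,0,0,0,40,0]
    - [0,0,0,0,0,50,0]
    - [0,0,0,0,0,40,0]
    - [0,0,0,0,0,10,0]
    - [0,0,0,0,0,0,0]

```text
time: 17.1
tool_pos: [0.5723, -0.1753, 0.2713]
ee_rot: [3.142, 0.0, -0.11]
wrist_force: [0.2, 1.2, 0.6]
width: 0.0004
```

```bash
python3 - <<'E'
from h import *
import cv2
q=np.load("q.npy")
S={n:snapshot(n) for n in("scene","side")}
im=[i[160:360,180:400,::-1] for i in S.values()]
cv2.imwrite("pics/p2.png",np.hstack([cv2.resize(i,None,fx=1.8,fy=1.8,interpolation=3) for i in im]))
o=get_obs();print(o["time"],o["tool_pos"],o["wrist_force"])
# predicted blue top corner if out 40 mm
for n in S:
  for d in(36,40):print(n,d,[((proj(get_calibration(n),bw(q,(-65-d,y,48)))-[180,160])*1.8).round() for y in(118,-118)])
E
```

```text
17.2 [ 0.5717498  -0.17501929  0.26900541] [ 0.5344893  -0.43649084 -0.64864315]
scene 36 [array([ 29., 116.]), array([107., 272.])]
scene 40 [array([ 25., 117.]), array([103., 274.])]
side 36 [array([ 68., 102.]), array([ 48., 243.])]
side 40 [array([ 64., 102.]), array([ 42., 243.])]
```

View pics/p2.png

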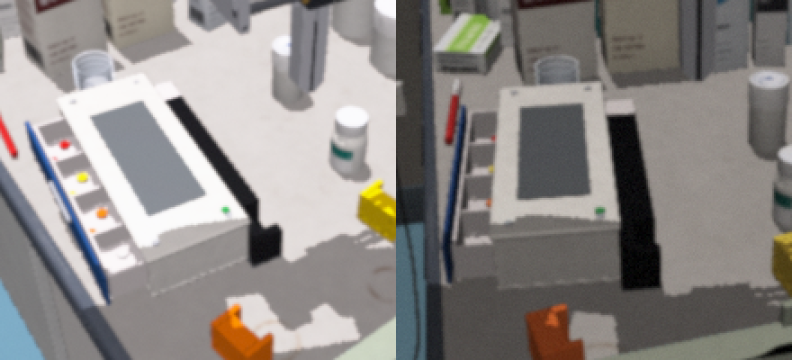

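The tray's front edge matches the prediction for 40 mm out: about (27,122) in the scene crop and (64,108) in the side crop. The jar, bottle and cups are where they stood, and the hand is clear.

```bash
python3 -c "
from bench import *
print(close_job())"
```

```text
the job is handed in; nothing more can be done
None
```

The tray is out and I handed the job in at about 17 s, with the hand clear and no contact force.

- **Search:** With the fingers closed, I touched the white pad at about 5 N. I then slid right along the rail at 4–6.5 N until the fingertip dropped into the notch at box y ≈ -106 mm.
- **Press:** The key was met about 10 mm inside the face. I pressed it about 8 mm to its stop; the force then rose to 14 N with almost no further movement. After that I backed straight out and rose.
- **Last checks:** Both fixed cameras show the tray out to about 40 mm, to within a few pixels. The jar, bottle and cups look unmoved by eye, and no check failed. I had no direct reading of the key position, so "fully home" rests on that stop force and the tray's travel.
- **Seen beforehand:** The first scene picture already showed the notch near the right end of the rail, but I still ran the full search from the pad by touch.

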